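# Switch off the key left on at the craft table's switch box

## Robot

A 6-joint arm with a two-finger parallel gripper is mounted at the origin on the work surface. World frame = base frame: x ahead of the robot, y to its left, z up, the work surface at z = 0. Lengths are in m, angles in rad, forces in N, time in s.
With the tool pointing down it reaches from about 0.2 to 0.875 m from the base axis. Payload 3.4 kg.
Tool frame: the origin (TCP) lies midway between the tips of the shut fingers; the grasp point (between the pads) lies 19 mm behind it (r.hold_point_z is the distance from the TCP to the grasp point, in m); z points along the fingers, y is the line along which they close (so a half turn about z gives the same grasp; the last joint's range is limited). The gripper opens to 94 mm and grips with 3 to 60 N. Pads are 16 mm wide; open, the fingers measure 119 mm over their backs; the gripper's body (75 mm by 177 mm) begins 78 mm behind the grasp point.
Start: joints at [-1.369, 0.276, 1.505, -0, 1.361, -0.121], TCP at [0.182, -0.545, 0.205] pointing down, gripper open.
Joint ranges: [-2.89, 2.89], [-0.75, 2.08], [0.22, 2.7], [-1.18, 4.32], [0.11, 2.71], [-2.7, 2.7]. Speed limits (rad/s): [2.57, 2.57, 3.14, 3.14, 3.14, 3.14].

## Interface

Orientations are given as [roll, pitch, yaw] about the fixed x, y, z axes, in that order (R = Rz(yaw) Ry(pitch) Rx(roll)).
In Python, from bench import sensors, imaging, finish_job, r gives the robot as it stands.
- The arm moves only by the tool arm_command, never from a script. Its argument "commands" is a list of rows, each an object of numbers: "tx", "ty", "tz": the shift along the tool's x, y, z in cm; "rx", "ry", "rz": the turn, a rotation vector about the tool's x, y, z in degrees; "jaw": the closure, from 0 (fully open) to 1 (shut). A call has exactly 10 rows; each row is the pose to reach, as a shift and turn from the pose commanded when the call began, along the tool's axes at that moment; what a row does not reach only later rows make up. A row lasts 1/8 s, in which the tool goes at most 62.5 mm and 10.7 degrees, less where a joint would pass 70% of its speed; a pose out of reach is approached as far as the arm can. A call with a gripper value outside its range is refused whole. The fingers move at their own pace and stop on an object; "squeeze" is the grip in N (left out, the last holds). Time passes only in rows, so rows that repeat a pose let the fingers close, or fill a call up. It gives the time, the measured TCP pose, the force, the opening and the grip force at its end, in the units of the state.
- sensors.sense(): the state, without advancing time (a new reading comes with each control period).
- imaging.snapshot(name): name is "scene" or "top"; returns a dict with "color" (480x640x3 uint8, red, green, blue), "range_z" (480x640 float32, m along the optical axis (not along the pixel's ray), 0 where there is no reading), "fx", "fy", "cx", "cy" (pixels), "rvec" (rotation vector, rad) and "tvec" (3), from world to camera coordinates, as OpenCV has them. Camera axes: x right, y down, z forward; pixel columns grow to the right and rows downward; lengths in m; the calibration is good to about 2 mm. A picture is of the moment at which its call begins.
- finish_job(): hands the job in; it is judged then, once.
The state is a dict: "t": time; "joints": joint angles; "joint_vel": joint speeds; "joint_torque": joint torques, N m; "tcp_pos": TCP position; "orientation": TCP orientation; "contact_force": force on the tool from outside, world axes, zero at the start; "torque": the same for the moment, N m; "finger_gap": finger opening in m; "gripper_force": force on a finger pad.
Only numpy, scipy, OpenCV 4.12 (cv2) and the standard library are available. Lean on these libraries where they do the work, as an engineer would, in place of code of your own. Each camera call takes 0.05 s, during which the arm holds its last target. There are 200 camera calls.

## Task

One of the four identical push-push keys on the grey switch box has been left latched down. With the fingertips, tap the keys lightly one after the other, beginning at the end with the round dome, without making any of them click; then gently press the one that is already latched all the way down and let go, so that it pops up and all four keys stand up. Nothing is picked up, the keys that are up must not be pressed down, and everything else on the table stays where it is.

Things in the scene. Friction and masses are not known exactly. Their poses are not given: they have to be found in the camera images.
- switch_box: grey switch box fixed to the table, 100 (x) x 330 (y) x 45 mm high; origin: centre of its underside; x to its far side with socket outlets, y along the key row to the end with a clear round dome (28 mm across, 15 mm high, 132 mm from the middle), z up. Four keys 50 mm apart, at y = +75, +25, -25, -75 mm, in black collars 38 x 38 x 4 mm
- key_a: one of four identical push-push keys, white cap 28 x 28 mm; its letter tells nothing of its place. Origin: centre of the cap's top, z up. Latched: 3 mm below up. 6 mm below up it clicks over: let go, a latched key then comes up, an up key stays latched. An up key gives from 2 N, 0.9 N more per mm; a latched key is firm to about 4 N; both click at 6 to 7 N, then stop hard
- key_b: one of four identical push-push keys, white cap 28 x 28 mm; its letter tells nothing of its place. Origin: centre of the cap's top, z up. Latched: 3 mm below up. 6 mm below up it clicks over: let go, a latched key then comes up, an up key stays latched. An up key gives from 2 N, 0.9 N more per mm; a latched key is firm to about 4 N; both click at 6 to 7 N, then stop hard
- key_c: one of four identical push-push keys, white cap 28 x 28 mm; its letter tells nothing of its place. Origin: centre of the cap's top, z up. Latched: 3 mm below up. 6 mm below up it clicks over: let go, a latched key then comes up, an up key stays latched. An up key gives from 2 N, 0.9 N more per mm; a latched key is firm to about 4 N; both click at 6 to 7 N, then stop hard
- key_d: one of four identical push-push keys, white cap 28 x 28 mm; its letter tells nothing of its place. Origin: centre of the cap's top, z up. Latched: 3 mm below up. 6 mm below up it clicks over: let go, a latched key then comes up, an up key stays latched. An up key gives from 2 N, 0.9 N more per mm; a latched key is firm to about 4 N; both click at 6 to 7 N, then stop hard
- place_1 (a point): the first (next to the dome) key place of the row: the point where the centre of the cap's top face is when the key there is up (63 mm above the table); axes as the switch box
- place_2 (a point): the second key place of the row: the point where the centre of the cap's top face is when the key there is up (63 mm above the table); axes as the switch box
- place_3 (a point): the third key place of the row: the point where the centre of the cap's top face is when the key there is up (63 mm above the table); axes as the switch box
- place_4 (a point): the fourth (farthest from the dome) key place of the row: the point where the centre of the cap's top face is when the key there is up (63 mm above the table); axes as the switch box
- glue: white glue bottle, 44 mm across, 120 mm high, upright on the table near the dome end of the box; origin: centre of underside; leave alone
- cutter: thin steel ring cutter, 36 mm outer diameter, 16 mm high, lying loose on the box's top face beyond the fourth key; origin: centre of underside; leave alone
- clay: green block of modelling clay 55 x 55 x 18 mm on the table on the robot's side of the box; origin: centre of underside; leave alone
- brush: loose brush lying on the table on the robot's side of the box; leave alone
- bowl: steel bowl, 140 mm across, 60 mm high, beyond the box; origin: centre of underside; leave alone
- tumbler: blue drinks tumbler, 80 mm across, 180 mm high, beyond the box; origin: centre of underside; leave alone
- tin: open flat tin 100 x 170 x 25 mm, beyond the box; origin: centre of underside; leave alone

How it is judged:
On the way, in this order (a step that is already met when the one before it is completed fails the run):
1. the first (next to the dome) key is touched with the fingers while a key is still latched (z of any of key_a, key_b, key_c, key_d in the frame of switch_box below 0.061 m and ((horizontal distance between key_a and place_1 below 0.01 m and contact force between the fingers and key_a above 0.3 N) or (horizontal distance between key_b and place_1 below 0.01 m and contact force between the fingers and key_b above 0.3 N) or (horizontal distance between key_c and place_1 below 0.01 m and contact force between the fingers and key_c above 0.3 N) or (horizontal distance between key_d and place_1 below 0.01 m and contact force between the fingers and key_d above 0.3 N))).
2. the second key is touched with the fingers while a key is still latched (z of any of key_a, key_b, key_c, key_d in the frame of switch_box below 0.061 m and ((horizontal distance between key_a and place_2 below 0.01 m and contact force between the fingers and key_a above 0.3 N) or (horizontal distance between key_b and place_2 below 0.01 m and contact force between the fingers and key_b above 0.3 N) or (horizontal distance between key_c and place_2 below 0.01 m and contact force between the fingers and key_c above 0.3 N) or (horizontal distance between key_d and place_2 below 0.01 m and contact force between the fingers and key_d above 0.3 N))).
3. the third key is touched with the fingers while a key is still latched (z of any of key_a, key_b, key_c, key_d in the frame of switch_box below 0.061 m and ((horizontal distance between key_a and place_3 below 0.01 m and contact force between the fingers and key_a above 0.3 N) or (horizontal distance between key_b and place_3 below 0.01 m and contact force between the fingers and key_b above 0.3 N) or (horizontal distance between key_c and place_3 below 0.01 m and contact force between the fingers and key_c above 0.3 N) or (horizontal distance between key_d and place_3 below 0.01 m and contact force between the fingers and key_d above 0.3 N))).
4. the fourth (farthest from the dome) key is touched with the fingers while a key is still latched (z of any of key_a, key_b, key_c, key_d in the frame of switch_box below 0.061 m and ((horizontal distance between key_a and place_4 below 0.01 m and contact force between the fingers and key_a above 0.3 N) or (horizontal distance between key_b and place_4 below 0.01 m and contact force between the fingers and key_b above 0.3 N) or (horizontal distance between key_c and place_4 below 0.01 m and contact force between the fingers and key_c above 0.3 N) or (horizontal distance between key_d and place_4 below 0.01 m and contact force between the fingers and key_d above 0.3 N))).
5. the latched key is pressed home (over 5.2 mm down from up), the others up (((z of key_a in the frame of switch_box below 0.0578 m and z of each of key_b, key_c, key_d in the frame of switch_box above 0.0615 m) or (z of key_b in the frame of switch_box below 0.0578 m and z of each of key_a, key_c, key_d in the frame of switch_box above 0.0615 m) or (z of key_c in the frame of switch_box below 0.0578 m and z of each of key_a, key_b, key_d in the frame of switch_box above 0.0615 m) or (z of key_d in the frame of switch_box below 0.0578 m and z of each of key_a, key_b, key_c in the frame of switch_box above 0.0615 m))).
6. all four keys are up (within 1 mm) (z of each of key_a, key_b, key_c, key_d in the frame of switch_box above 0.062 m), for 0.2 s.
At the end, for the whole second after the job is handed in: All four keys are up (tops within 1 mm of the up height); every loose thing is at rest within 20 mm of where it started (all of step 6 and linear speed of each of glue, cutter, clay, brush, bowl, tumbler, tin below 0.02 m/s and distance of each of glue, cutter, clay, brush, bowl, tumbler, tin from where it was at the start of the episode below 0.02 m); the robot touches nothing.
It fails at once if a second key is pressed down (over 4.5 mm) while another is down ((z of key_a in the frame of switch_box below 0.061 m and z of key_b in the frame of switch_box below 0.0585 m) or (z of key_a in the frame of switch_box below 0.061 m and z of key_c in the frame of switch_box below 0.0585 m) or (z of key_a in the frame of switch_box below 0.061 m and z of key_d in the frame of switch_box below 0.0585 m) or (z of key_b in the frame of switch_box below 0.061 m and z of key_a in the frame of switch_box below 0.0585 m) or (z of key_b in the frame of switch_box below 0.061 m and z of key_c in the frame of switch_box below 0.0585 m) or (z of key_b in the frame of switch_box below 0.061 m and z of key_d in the frame of switch_box below 0.0585 m) or (z of key_c in the frame of switch_box below 0.061 m and z of key_a in the frame of switch_box below 0.0585 m) or (z of key_c in the frame of switch_box below 0.061 m and z of key_b in the frame of switch_box below 0.0585 m) or (z of key_c in the frame of switch_box below 0.061 m and z of key_d in the frame of switch_box below 0.0585 m) or (z of key_d in the frame of switch_box below 0.061 m and z of key_a in the frame of switch_box below 0.0585 m) or (z of key_d in the frame of switch_box below 0.061 m and z of key_b in the frame of switch_box below 0.0585 m) or (z of key_d in the frame of switch_box below 0.061 m and z of key_c in the frame of switch_box below 0.0585 m)).
It fails at once if a key is pushed with more than 35 N (contact force between the fingers and key_a above 35 N or contact force between the fingers and key_b above 35 N or contact force between the fingers and key_c above 35 N or contact force between the fingers and key_d above 35 N).
It fails at once if the arm or fingers move, lift or carry a loose thing (over 20 mm) (distance of any of glue, cutter, clay, brush, bowl, tumbler, tin from where it was at the start of the episode above 0.02 m).
It also fails if it takes over 48 s, if anything falls off the work surface, if the arm or the gripper's body presses on something with over 40 N, if the wrist force passes 120 N, or if a joint passes its speed limit or range.

## Working session

There is one attempt and no reset: what is moved stays moved. The work goes in short steps, Python scripts to look and compute and a tool call to move; the robot and the scene stay as the last step left them, time stands still between calls to the robot, and variables do not carry over. Pictures are saved under pics/ and viewed, at most 10 in all, crops included, and the job is handed in when it is done.

Besides the shell and the picture viewer there is one more tool, called after ">>>" by a JSON object that holds its "name" and its "arguments", one argument or row to a line. arm_command: Moves the arm, as the interface text tells. Its arguments: {"type":"object","properties":{"commands":{"type":"array","items":{"type":"object","properties":{"tx":{"type":"number"},"ty":{"type":"number"},"tz":{"type":"number"},"rx":{"type":"number"},"ry":{"type":"number"},"rz":{"type":"number"},"jaw":{"type":"number"}}}},"squeeze":{"type":"number"}},"required":["commands"]}

```bash
mkdir -p pics; cat > h.py <<'E'
import numpy as np, cv2
from bench import sensors, imaging, finish_job, r
def snap(n):
    s=imaging.snapshot(n); s['R']=cv2.Rodrigues(np.array(s['rvec'],float))[0]; s['t']=np.array(s['tvec'],float).ravel(); return s
def cloud(s):
    z=s['range_z'].astype(float); v,u=np.mgrid[:480,:640]
    P=np.stack([(u-s['cx'])/s['fx']*z,(v-s['cy'])/s['fy']*z,z],-1)
    W=(P-s['t'])@s['R']; W[z==0]=np.nan; return W
def plane(s,u,v,h):
    d=s['R'].T@np.array([(u-s['cx'])/s['fx'],(v-s['cy'])/s['fy'],1]); c=-s['R'].T@s['t']
    return c+d*(h-c[2])/d[2]
def proj(s,p):
    q=s['R']@np.array(p)+s['t']; return q[0]/q[2]*s['fx']+s['cx'],q[1]/q[2]*s['fy']+s['cy']
E
python3 - <<'E'
from h import *
for n in('top','scene'):
    s=snap(n); cv2.imwrite(f'pics/{n}0.png',s['color'][:,:,::-1]); print(n,-s['R'].T@s['t'],s['fx'])
    np.save(n+'W.npy',cloud(s))
print(sensors.sense())
E
```

```text
top [0.43555925 0.09489694 0.9400469 ] 470.52888401059795
scene [1.20890013 0.13488779 0.69241685] 544.4339016367398
{'t': 0.1, 'joints': array([-1.36900166e+00,  2.76526645e-01,  1.50596280e+00, -1.76393050e-05,
        1.36071229e+00, -1.21011004e-01]), 'joint_vel': array([ 0.00082949, -0.00185978, -0.00208781,  0.00032104, -0.00020779,
        0.00290145]), 'joint_torque': array([ 1.19155291e-03, -4.05455875e+01, -2.37779564e+01,  7.04123033e-02,
        2.98684230e-02, -5.07851416e-05]), 'tcp_pos': array([ 0.18228893, -0.54481807,  0.20471159]), 'orientation': array([-3.13999326e+00, -1.77122162e-04,  3.22809218e-01]), 'contact_force': array([ 0.51443599, -0.6442227 , -0.53134842]), 'torque': array([-0.01996988,  0.01810156,  0.040748  ]), 'gripper_force': 0.0, 'finger_gap': 0.09390043077081917}
```

View pics/top0.png

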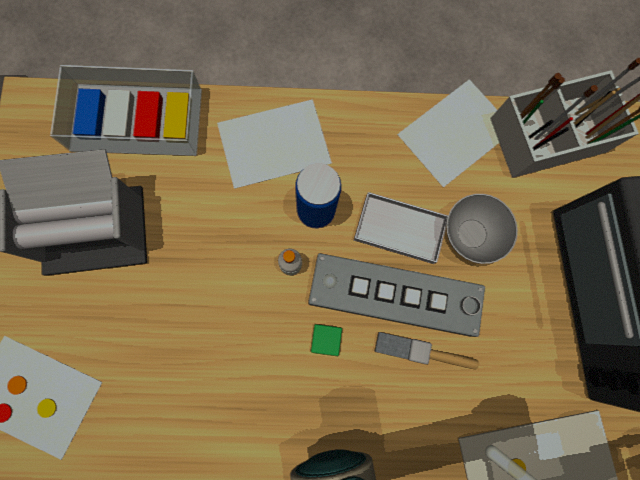

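View pics/scene0.png

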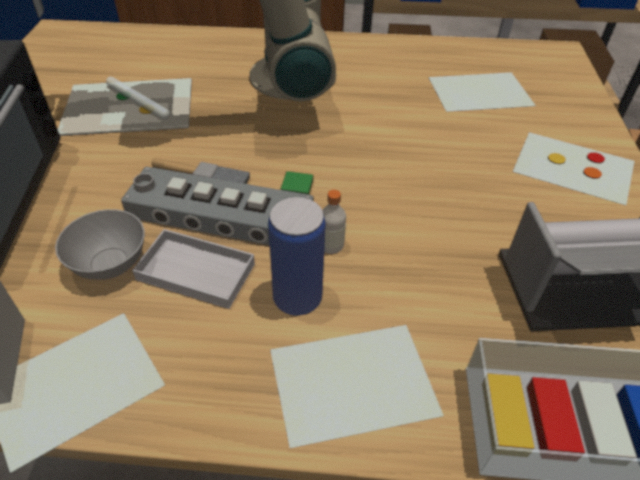

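The top view shows the dome at (330,281), keys at about (360,286), (386,291), (411,297), (438,301), the cutter at (470,306), the glue at (289,261). The scene view shows the same row with the tumbler and bowl beyond it.

```bash
python3 - <<'E'
from h import *
s=snap('top'); W=cloud(s); c=s['color'].astype(int)
roi=np.zeros((480,640),bool); roi[268:320,342:455]=1
m=(roi&(c.min(2)>150)).astype(np.uint8)
n,l,st,ce=cv2.connectedComponentsWithStats(m)
pts=[]
for i in range(1,n):
    if st[i,4]<60: continue
    k=cv2.erode((l==i).astype(np.uint8),np.ones((5,5)))>0
    p=plane(s,*ce[i],.063); pts.append(p)
    print(ce[i],st[i],p.round(4),'z',np.nanmedian(W[k],0).round(4),np.nanmean(W[k][:,2]).round(4),np.nanstd(W[k][:,2]).round(4),'mean col',c[k].mean().round(1))
pts=np.array(sorted(pts,key=lambda p:-p[1]))
d=pts[-1]-pts[0]; d=-d/np.linalg.norm(d); print('spacing',np.linalg.norm(np.diff(pts,axis=0),axis=1),'box yaw',np.degrees(np.arctan2(-d[0],d[1])))
g=W[...,2]; b=(abs(g-.045)<.006)&(np.mgrid[:480,:640][0]>245)&(np.mgrid[:480,:640][0]<340)&(np.mgrid[:480,:640][1]>305)&(np.mgrid[:480,:640][1]<490)
b=cv2.morphologyEx(b.astype(np.uint8),cv2.MORPH_OPEN,np.ones((5,5)))
print('boxtop',W[b>0].mean(0),cv2.minAreaRect(W[b>0][:,:2].astype(np.float32)))
# second view
s2=snap('scene');W2=cloud(s2)
c2=s2['color'].astype(int); roi[:]=0; roi[170:212,160:275]=1
m=(roi&(c2.min(2)>165)).astype(np.uint8)
n,l,st,ce=cv2.connectedComponentsWithStats(m)
for i in range(1,n):
    if st[i,4]<60: continue
    k=cv2.erode((l==i).astype(np.uint8),np.ones((3,3)))>0
    print(ce[i],st[i],np.nanmedian(W2[k],0).round(4),plane(s2,*ce[i],.063).round(4))
cv2.imwrite('pics/c.png',cv2.resize(s2['color'][150:250,110:310,::-1],None,fx=4,fy=4,interpolation=cv2.INTER_CUBIC))
E
```

```text
[359.98809524 285.70833333] [353 279  15  15 168] [ 0.5166 -0.0073  0.063 ] z [ 0.5162 -0.0074  0.0632] 0.063 0.0015 mean col 164.9
[385.90963855 290.96987952] [379 284  15  15 166] [ 0.5081 -0.056   0.063 ] z [ 0.5084 -0.0566  0.0601] 0.0599 0.0017 mean col 164.6
[412.40606061 295.96363636] [406 289  14  15 165] [ 0.5002 -0.1057  0.063 ] z [ 0.5001 -0.1055  0.0627] 0.0626 0.0013 mean col 164.2
[438.64848485 301.15151515] [432 294  14  15 165] [ 0.4918 -0.155   0.063 ] z [ 0.4921 -0.1549  0.0626] 0.0626 0.0017 mean col 163.5
spacing [0.04940211 0.05037145 0.0499494 ] box yaw -9.546886583591391
boxtop [ 0.50321679 -0.07791049  0.04492997] ((0.5046898126602173, -0.08064423501491547), (0.3293193280696869, 0.10059887170791626), 80.46463775634766)
[176.42682927 182.5       ] [170 179  14   8  82] [ 0.4942 -0.1538  0.0643] [ 0.4917 -0.1544  0.063 ]
[202.44047619 187.26190476] [196 183  14   9  84] [ 0.5021 -0.1047  0.0644] [ 0.5002 -0.1056  0.063 ]
[229.36666667 193.3       ] [223 189  14   9  90] [ 0.5098 -0.0557  0.0616] [ 0.5117 -0.0555  0.063 ]
[256.84444444 196.92222222] [250 193  14   9  90] [ 0.5185 -0.0057  0.0644] [ 0.5168 -0.0065  0.063 ]
```

View pics/c.png

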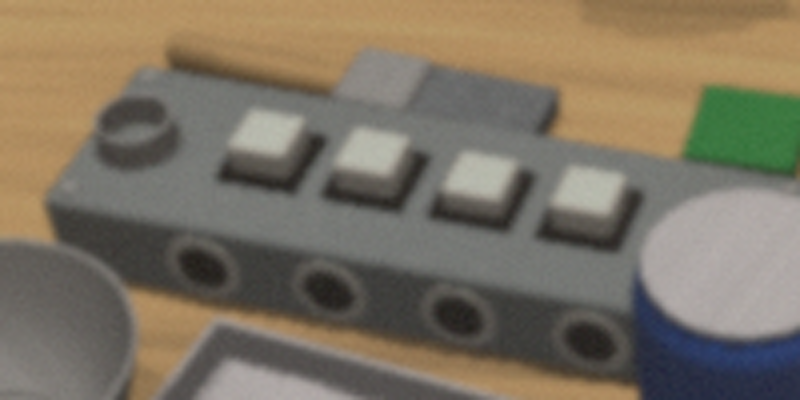

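The second key is latched: its top is at about 60 mm in both views. Moving the first half of the way, closing the fingers and aligning with the box.

>>> {"name": "arm_command", "arguments": {
  "commands": [
    {"tx": 2,"ty": -1.7,"rz": 2,"jaw": 1},
    {"tx": 5,"ty": -4.1,"rz": 5,"jaw": 1},
    {"tx": 9,"ty": -7.5,"rz": 9,"jaw": 1},
    {"tx": 14,"ty": -11.6,"rz": 14,"jaw": 1},
    {"tx": 19,"ty": -15.7,"rz": 18,"jaw": 1},
    {"tx": 24,"ty": -19.9,"rz": 22,"jaw": 1},
    {"tx": 29,"ty": -24,"rz": 25,"jaw": 1},
    {"tx": 32,"ty": -26.5,"rz": 28,"jaw": 1},
    {"tx": 34,"ty": -28.2,"rz": 28,"jaw": 1},
    {"tx": 34,"ty": -28.2,"rz": 28,"jaw": 1}
  ],
  "squeeze": 10
}}

```text
$.commands[0]: bad value
```

```bash
cat > st.py <<'E'
from h import *
import sys
from scipy.spatial.transform import Rotation as Ro
K=np.array([[.5167,-.0069],[.5085,-.0562],[.5002,-.1056],[.4918,-.1547]])
q=sensors.sense(); R=Ro.from_euler('xyz',q['orientation']).as_matrix()
print('t',q['t'],'tcp',q['tcp_pos'].round(4),'F',q['contact_force'].round(2),'gap',round(q['finger_gap'],4),'ori deg',np.degrees(q['orientation']).round(2))
for i,k in enumerate(K): print('key',i+1,'tool shift cm to z=.063',(R.T@(np.r_[k,.063]-q['tcp_pos'])*100).round(2))
E
python3 st.py; python3 -c "
from h import *
s=snap('top');W=cloud(s);print('tumbler',plane(s,318,182,.18),np.nanmedian(W[175:190,310:326].reshape(-1,3),0),'glue',plane(s,289,257,.12))"
```

```text
t 0.2 tcp [ 0.1823 -0.545   0.2049] F [0.44 0.58 1.21] gap 0.0939 ori deg [-1.7994e+02 -1.0000e-02  1.8490e+01]
key 1 tool shift cm to z=.063 [ 48.78 -40.41  14.25]
key 2 tool shift cm to z=.063 [ 46.44 -35.99  14.24]
key 3 tool shift cm to z=.063 [ 44.08 -31.57  14.23]
key 4 tool shift cm to z=.063 [ 41.73 -27.18  14.23]
tumbler [0.67838953 0.07869118 0.18      ] [0.67844388 0.08006312 0.17953247] glue [0.55840719 0.12494732 0.12      ]
```

>>> {"name": "arm_command", "arguments": {
  "commands": [
    {"tx": 2,"ty": -1.7,"tz": 0,"rx": 0,"ry": 0,"rz": 2,"jaw": 1},
    {"tx": 5,"ty": -4.1,"tz": 0,"rx": 0,"ry": 0,"rz": 5,"jaw": 1},
    {"tx": 9,"ty": -7.5,"tz": 0,"rx": 0,"ry": 0,"rz": 9,"jaw": 1},
    {"tx": 14,"ty": -11.6,"tz": 0,"rx": 0,"ry": 0,"rz": 14,"jaw": 1},
    {"tx": 19,"ty": -15.7,"tz": 0,"rx": 0,"ry": 0,"rz": 18,"jaw": 1},
    {"tx": 24,"ty": -19.9,"tz": 0,"rx": 0,"ry": 0,"rz": 22,"jaw": 1},
    {"tx": 29,"ty": -24,"tz": 0,"rx": 0,"ry": 0,"rz": 25,"jaw": 1},
    {"tx": 32,"ty": -26.5,"tz": 0,"rx": 0,"ry": 0,"rz": 28,"jaw": 1},
    {"tx": 34,"ty": -28.2,"tz": 0,"rx": 0,"ry": 0,"rz": 28,"jaw": 1},
    {"tx": 34,"ty": -28.2,"tz": 0,"rx": 0,"ry": 0,"rz": 28,"jaw": 1}
  ],
  "squeeze": 10
}}

```text
t: 1.5
tcp_pos: [0.4159, -0.1687, 0.2055]
orientation: [-3.142, -0.0, -0.162]
contact_force: [-0.2, 0.4, -0.6]
finger_gap: 0.0009
gripper_force: 0.0
```

```bash
python3 st.py
```

```text
t 1.5 tcp [ 0.4159 -0.1687  0.2055] F [-0.15  0.45 -0.6 ] gap 0.0009 ori deg [-180.    -0.    -9.3]
key 1 tool shift cm to z=.063 [  7.33 -17.59  14.25]
key 2 tool shift cm to z=.063 [  7.32 -12.6   14.25]
key 3 tool shift cm to z=.063 [ 7.3  -7.59 14.25]
key 4 tool shift cm to z=.063 [ 7.27 -2.61 14.25]
```

>>> {"name": "arm_command", "arguments": {
  "commands": [
    {"tx": 1,"ty": -2.4,"tz": 0,"rx": 0,"ry": 0,"rz": 0,"jaw": 1},
    {"tx": 3,"ty": -7,"tz": 1,"rx": 0,"ry": 0,"rz": 0,"jaw": 1},
    {"tx": 5,"ty": -12,"tz": 3,"rx": 0,"ry": 0,"rz": 0,"jaw": 1},
    {"tx": 6.8,"ty": -16,"tz": 6,"rx": 0,"ry": 0,"rz": 0,"jaw": 1},
    {"tx": 7.3,"ty": -17.6,"tz": 9,"rx": 0,"ry": 0,"rz": 0,"jaw": 1},
    {"tx": 7.3,"ty": -17.6,"tz": 11,"rx": 0,"ry": 0,"rz": 0,"jaw": 1},
    {"tx": 7.3,"ty": -17.6,"tz": 12.5,"rx": 0,"ry": 0,"rz": 0,"jaw": 1},
    {"tx": 7.3,"ty": -17.6,"tz": 13.25,"rx": 0,"ry": 0,"rz": 0,"jaw": 1},
    {"tx": 7.3,"ty": -17.6,"tz": 13.25,"rx": 0,"ry": 0,"rz": 0,"jaw": 1},
    {"tx": 7.3,"ty": -17.6,"tz": 13.25,"rx": 0,"ry": 0,"rz": 0,"jaw": 1}
  ]
}}

```text
t: 2.75
tcp_pos: [0.517, -0.009, 0.0737]
orientation: [3.142, -0.002, -0.166]
contact_force: [0.3, 0.7, 0.0]
finger_gap: 0.0006
gripper_force: 0.0
```

```bash
python3 st.py; python3 -c "
from h import *
a=snap('top')['color'][230:340,250:490];b=snap('scene')['color'][120:260,110:360]
f=lambda x,k:cv2.resize(x[:,:,::-1],k)
cv2.imwrite('pics/k1.png',np.vstack([f(a,(600,275)),f(b,(600,325))]))"
```

```text
t 2.75 tcp [ 0.517  -0.009   0.0737] F [0.27 0.65 0.02] gap 0.0006 ori deg [ 1.7999e+02 -9.0000e-02 -9.5400e+00]
key 1 tool shift cm to z=.063 [-0.07 -0.2   1.07]
key 2 tool shift cm to z=.063 [-0.06  4.8   1.07]
key 3 tool shift cm to z=.063 [-0.06  9.81  1.07]
key 4 tool shift cm to z=.063 [-0.07 14.79  1.07]
```

View pics/k1.png

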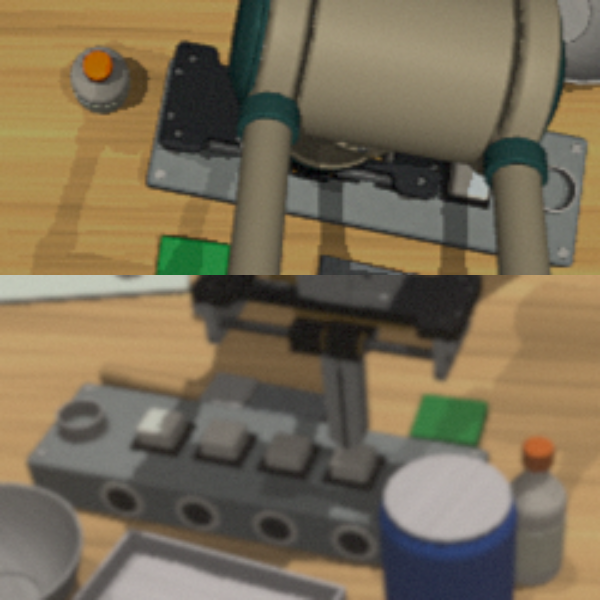

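The fingertips stand right above the first key's cap (scene crop: tip (348,445), cap (355,462)). Lowering for a light touch.

>>> {"name": "arm_command", "arguments": {
  "commands": [
    {"tx": 0,"ty": -0.1,"tz": 0.3,"rx": 0,"ry": 0,"rz": 0,"jaw": 1},
    {"tx": 0,"ty": -0.1,"tz": 0.6,"rx": 0,"ry": 0,"rz": 0,"jaw": 1},
    {"tx": 0,"ty": -0.1,"tz": 0.8,"rx": 0,"ry": 0,"rz": 0,"jaw": 1},
    {"tx": 0,"ty": -0.1,"tz": 0.9,"rx": 0,"ry": 0,"rz": 0,"jaw": 1},
    {"tx": 0,"ty": -0.1,"tz": 1.0,"rx": 0,"ry": 0,"rz": 0,"jaw": 1},
    {"tx": 0,"ty": -0.1,"tz": 1.05,"rx": 0,"ry": 0,"rz": 0,"jaw": 1},
    {"tx": 0,"ty": -0.1,"tz": 1.1,"rx": 0,"ry": 0,"rz": 0,"jaw": 1},
    {"tx": 0,"ty": -0.1,"tz": 1.1,"rx": 0,"ry": 0,"rz": 0,"jaw": 1},
    {"tx": 0,"ty": -0.1,"tz": 1.1,"rx": 0,"ry": 0,"rz": 0,"jaw": 1},
    {"tx": 0,"ty": -0.1,"tz": 1.1,"rx": 0,"ry": 0,"rz": 0,"jaw": 1}
  ]
}}

```text
t: 4.1
tcp_pos: [0.5166, -0.0075, 0.062]
orientation: [3.142, 0.0, -0.166]
contact_force: [-1.3, -0.2, 2.2]
finger_gap: 0.0004
gripper_force: 1.4
```

```bash
python3 st.py
```

```text
t 4.1 tcp [ 0.5166 -0.0075  0.062 ] F [-1.27 -0.19  2.15] gap 0.0004 ori deg [180.     0.    -9.51]
key 1 tool shift cm to z=.063 [ 0.   -0.06 -0.1 ]
key 2 tool shift cm to z=.063 [ 0.01  4.93 -0.1 ]
key 3 tool shift cm to z=.063 [ 0.    9.94 -0.1 ]
key 4 tool shift cm to z=.063 [-1.000e-02  1.493e+01 -1.000e-01]
```

>>> {"name": "arm_command", "arguments": {
  "commands": [
    {"tx": 0,"ty": 0,"tz": 0.03,"rx": 0,"ry": 0,"rz": 0,"jaw": 1},
    {"tx": 0,"ty": 0,"tz": 0.06,"rx": 0,"ry": 0,"rz": 0,"jaw": 1},
    {"tx": 0,"ty": 0,"tz": 0.08,"rx": 0,"ry": 0,"rz": 0,"jaw": 1},
    {"tx": 0,"ty": 0,"tz": 0.08,"rx": 0,"ry": 0,"rz": 0,"jaw": 1},
    {"tx": 0,"ty": 0,"tz": 0.08,"rx": 0,"ry": 0,"rz": 0,"jaw": 1},
    {"tx": 0,"ty": 0,"tz": 0.08,"rx": 0,"ry": 0,"rz": 0,"jaw": 1},
    {"tx": 0,"ty": 0,"tz": 0.08,"rx": 0,"ry": 0,"rz": 0,"jaw": 1},
    {"tx": 0,"ty": 0,"tz": 0.08,"rx": 0,"ry": 0,"rz": 0,"jaw": 1},
    {"tx": 0,"ty": 0,"tz": 0.08,"rx": 0,"ry": 0,"rz": 0,"jaw": 1},
    {"tx": 0,"ty": 0,"tz": 0.08,"rx": 0,"ry": 0,"rz": 0,"jaw": 1}
  ]
}}

```text
t: 5.35
tcp_pos: [0.5166, -0.0075, 0.0611]
orientation: [3.142, 0.0, -0.166]
contact_force: [-0.3, 1.2, 3.8]
finger_gap: 0.0006
gripper_force: 1.7
```

Contact on key 1 is sure (3.8 N, 1.9 mm down). On to key 2.

>>> {"name": "arm_command", "arguments": {
  "commands": [
    {"tx": 0,"ty": 0,"tz": -0.8,"rx": 0,"ry": 0,"rz": 0,"jaw": 1},
    {"tx": 0,"ty": 0,"tz": -1.5,"rx": 0,"ry": 0,"rz": 0,"jaw": 1},
    {"tx": 0,"ty": 1.5,"tz": -1.5,"rx": 0,"ry": 0,"rz": 0,"jaw": 1},
    {"tx": 0,"ty": 3.5,"tz": -1.5,"rx": 0,"ry": 0,"rz": 0,"jaw": 1},
    {"tx": 0,"ty": 4.95,"tz": -1.5,"rx": 0,"ry": 0,"rz": 0,"jaw": 1},
    {"tx": 0,"ty": 4.95,"tz": -1.0,"rx": 0,"ry": 0,"rz": 0,"jaw": 1},
    {"tx": 0,"ty": 4.95,"tz": -0.5,"rx": 0,"ry": 0,"rz": 0,"jaw": 1},
    {"tx": 0,"ty": 4.95,"tz": -0.2,"rx": 0,"ry": 0,"rz": 0,"jaw": 1},
    {"tx": 0,"ty": 4.95,"tz": 0,"rx": 0,"ry": 0,"rz": 0,"jaw": 1},
    {"tx": 0,"ty": 4.95,"tz": 0,"rx": 0,"ry": 0,"rz": 0,"jaw": 1}
  ]
}}

```text
t: 6.6
tcp_pos: [0.5084, -0.056, 0.061]
orientation: [3.142, 0.0, -0.165]
contact_force: [-0.5, -0.1, -0.1]
finger_gap: 0.0009
gripper_force: 0.0
```

>>> {"name": "arm_command", "arguments": {
  "commands": [
    {"tx": 0,"ty": 0,"tz": 0.05,"rx": 0,"ry": 0,"rz": 0,"jaw": 1},
    {"tx": 0,"ty": 0,"tz": 0.1,"rx": 0,"ry": 0,"rz": 0,"jaw": 1},
    {"tx": 0,"ty": 0,"tz": 0.12,"rx": 0,"ry": 0,"rz": 0,"jaw": 1},
    {"tx": 0,"ty": 0,"tz": 0.14,"rx": 0,"ry": 0,"rz": 0,"jaw": 1},
    {"tx": 0,"ty": 0,"tz": 0.14,"rx": 0,"ry": 0,"rz": 0,"jaw": 1},
    {"tx": 0,"ty": 0,"tz": 0.14,"rx": 0,"ry": 0,"rz": 0,"jaw": 1},
    {"tx": 0,"ty": 0,"tz": 0.14,"rx": 0,"ry": 0,"rz": 0,"jaw": 1},
    {"tx": 0,"ty": 0,"tz": 0.14,"rx": 0,"ry": 0,"rz": 0,"jaw": 1},
    {"tx": 0,"ty": 0,"tz": 0.14,"rx": 0,"ry": 0,"rz": 0,"jaw": 1},
    {"tx": 0,"ty": 0,"tz": 0.14,"rx": 0,"ry": 0,"rz": 0,"jaw": 1}
  ]
}}

```text
t: 7.85
tcp_pos: [0.5086, -0.0563, 0.0598]
orientation: [-3.142, -0.0, -0.166]
contact_force: [-0.5, 1.7, 4.6]
finger_gap: 0.0005
gripper_force: 2.3
```

Key 2: no force at 61.0 mm, 4.6 N at 59.8 mm, so touched and confirmed latched. On to key 3, then 4.

>>> {"name": "arm_command", "arguments": {
  "commands": [
    {"tx": 0,"ty": 0,"tz": -0.8,"rx": 0,"ry": 0,"rz": 0,"jaw": 1},
    {"tx": 0,"ty": 0,"tz": -1.6,"rx": 0,"ry": 0,"rz": 0,"jaw": 1},
    {"tx": 0,"ty": 2,"tz": -1.6,"rx": 0,"ry": 0,"rz": 0,"jaw": 1},
    {"tx": 0,"ty": 4.5,"tz": -1.6,"rx": 0,"ry": 0,"rz": 0,"jaw": 1},
    {"tx": 0,"ty": 5,"tz": -1.2,"rx": 0,"ry": 0,"rz": 0,"jaw": 1},
    {"tx": 0,"ty": 5,"tz": -0.7,"rx": 0,"ry": 0,"rz": 0,"jaw": 1},
    {"tx": 0,"ty": 5,"tz": -0.4,"rx": 0,"ry": 0,"rz": 0,"jaw": 1},
    {"tx": 0,"ty": 5,"tz": -0.25,"rx": 0,"ry": 0,"rz": 0,"jaw": 1},
    {"tx": 0,"ty": 5,"tz": -0.15,"rx": 0,"ry": 0,"rz": 0,"jaw": 1},
    {"tx": 0,"ty": 5,"tz": -0.15,"rx": 0,"ry": 0,"rz": 0,"jaw": 1}
  ]
}}

```text
t: 9.1
tcp_pos: [0.4999, -0.105, 0.0614]
orientation: [-3.141, 0.001, -0.166]
contact_force: [-2.0, 2.2, 3.6]
finger_gap: 0.0003
gripper_force: 1.6
```

```bash
python3 st.py
```

```text
t 9.1 tcp [ 0.4999 -0.105   0.0614] F [-2.    2.23  3.59] gap 0.0003 ori deg [-1.7996e+02  4.0000e-02 -9.5000e+00]
key 1 tool shift cm to z=.063 [ 0.04 -9.95 -0.16]
key 2 tool shift cm to z=.063 [ 0.04 -4.95 -0.16]
key 3 tool shift cm to z=.063 [ 0.04  0.06 -0.16]
key 4 tool shift cm to z=.063 [ 0.02  5.04 -0.17]
```

>>> {"name": "arm_command", "arguments": {
  "commands": [
    {"tx": 0,"ty": 0,"tz": -0.7,"rx": 0,"ry": 0,"rz": 0,"jaw": 1},
    {"tx": 0,"ty": 0,"tz": -1.5,"rx": 0,"ry": 0,"rz": 0,"jaw": 1},
    {"tx": 0,"ty": 2,"tz": -1.5,"rx": 0,"ry": 0,"rz": 0,"jaw": 1},
    {"tx": 0,"ty": 4.5,"tz": -1.5,"rx": 0,"ry": 0,"rz": 0,"jaw": 1},
    {"tx": 0,"ty": 5,"tz": -1.1,"rx": 0,"ry": 0,"rz": 0,"jaw": 1},
    {"tx": 0,"ty": 5,"tz": -0.6,"rx": 0,"ry": 0,"rz": 0,"jaw": 1},
    {"tx": 0,"ty": 5,"tz": -0.3,"rx": 0,"ry": 0,"rz": 0,"jaw": 1},
    {"tx": 0,"ty": 5,"tz": -0.1,"rx": 0,"ry": 0,"rz": 0,"jaw": 1},
    {"tx": 0,"ty": 5,"tz": 0,"rx": 0,"ry": 0,"rz": 0,"jaw": 1},
    {"tx": 0,"ty": 5,"tz": 0,"rx": 0,"ry": 0,"rz": 0,"jaw": 1}
  ]
}}

```text
t: 10.35
tcp_pos: [0.4917, -0.1542, 0.0614]
orientation: [-3.141, 0.001, -0.166]
contact_force: [-1.4, 1.7, 2.5]
finger_gap: 0.0004
gripper_force: 1.6
```

```bash
python3 st.py
```

```text
t 10.35 tcp [ 0.4917 -0.1542  0.0614] F [-1.45  1.68  2.55] gap 0.0004 ori deg [-1.7995e+02  4.0000e-02 -9.5000e+00]
key 1 tool shift cm to z=.063 [  0.04 -14.95  -0.15]
key 2 tool shift cm to z=.063 [ 0.04 -9.95 -0.16]
key 3 tool shift cm to z=.063 [ 0.04 -4.94 -0.16]
key 4 tool shift cm to z=.063 [ 0.02  0.04 -0.16]
```

All four touched. Back above key 2.

>>> {"name": "arm_command", "arguments": {
  "commands": [
    {"tx": 0,"ty": 0,"tz": -0.8,"rx": 0,"ry": 0,"rz": 0,"jaw": 1},
    {"tx": 0,"ty": 0,"tz": -1.8,"rx": 0,"ry": 0,"rz": 0,"jaw": 1},
    {"tx": 0,"ty": -2,"tz": -2,"rx": 0,"ry": 0,"rz": 0,"jaw": 1},
    {"tx": 0,"ty": -5,"tz": -2,"rx": 0,"ry": 0,"rz": 0,"jaw": 1},
    {"tx": 0,"ty": -8,"tz": -2,"rx": 0,"ry": 0,"rz": 0,"jaw": 1},
    {"tx": 0,"ty": -10,"tz": -2,"rx": 0,"ry": 0,"rz": 0,"jaw": 1},
    {"tx": 0,"ty": -10,"tz": -1.5,"rx": 0,"ry": 0,"rz": 0,"jaw": 1},
    {"tx": 0,"ty": -10,"tz": -0.8,"rx": 0,"ry": 0,"rz": 0,"jaw": 1},
    {"tx": 0,"ty": -10,"tz": -0.3,"rx": 0,"ry": 0,"rz": 0,"jaw": 1},
    {"tx": 0,"ty": -10,"tz": -0.1,"rx": 0,"ry": 0,"rz": 0,"jaw": 1}
  ]
}}

```text
t: 11.6
tcp_pos: [0.508, -0.057, 0.0616]
orientation: [3.141, 0.001, -0.167]
contact_force: [0.5, 0.0, -0.3]
finger_gap: 0.0005
gripper_force: 0.0
```

```bash
python3 st.py
```

```text
t 11.6 tcp [ 0.508  -0.057   0.0616] F [ 0.45  0.02 -0.33] gap 0.0005 ori deg [ 1.7999e+02  6.0000e-02 -9.5600e+00]
key 1 tool shift cm to z=.063 [ 0.02 -5.08 -0.14]
key 2 tool shift cm to z=.063 [ 0.03 -0.09 -0.14]
key 3 tool shift cm to z=.063 [ 0.04  4.92 -0.14]
key 4 tool shift cm to z=.063 [ 0.02  9.91 -0.13]
```

>>> {"name": "arm_command", "arguments": {
  "commands": [
    {"tx": 0,"ty": 0,"tz": 0.1,"rx": 0,"ry": 0,"rz": 0,"jaw": 1},
    {"tx": 0,"ty": 0,"tz": 0.2,"rx": 0,"ry": 0,"rz": 0,"jaw": 1},
    {"tx": 0,"ty": 0,"tz": 0.28,"rx": 0,"ry": 0,"rz": 0,"jaw": 1},
    {"tx": 0,"ty": 0,"tz": 0.36,"rx": 0,"ry": 0,"rz": 0,"jaw": 1},
    {"tx": 0,"ty": 0,"tz": 0.43,"rx": 0,"ry": 0,"rz": 0,"jaw": 1},
    {"tx": 0,"ty": 0,"tz": 0.48,"rx": 0,"ry": 0,"rz": 0,"jaw": 1},
    {"tx": 0,"ty": 0,"tz": 0.52,"rx": 0,"ry": 0,"rz": 0,"jaw": 1},
    {"tx": 0,"ty": 0,"tz": 0.55,"rx": 0,"ry": 0,"rz": 0,"jaw": 1},
    {"tx": 0,"ty": 0,"tz": 0.55,"rx": 0,"ry": 0,"rz": 0,"jaw": 1},
    {"tx": 0,"ty": 0,"tz": 0.55,"rx": 0,"ry": 0,"rz": 0,"jaw": 1}
  ]
}}

```text
t: 12.85
tcp_pos: [0.5086, -0.0566, 0.0576]
orientation: [3.141, -0.001, -0.166]
contact_force: [-2.1, -0.5, 8.5]
finger_gap: 0.0007
gripper_force: 4.1
```

>>> {"name": "arm_command", "arguments": {
  "commands": [
    {"tx": 0,"ty": 0,"tz": 0.03,"rx": 0,"ry": 0,"rz": 0,"jaw": 1},
    {"tx": 0,"ty": 0,"tz": 0.06,"rx": 0,"ry": 0,"rz": 0,"jaw": 1},
    {"tx": 0,"ty": 0,"tz": 0.08,"rx": 0,"ry": 0,"rz": 0,"jaw": 1},
    {"tx": 0,"ty": 0,"tz": 0.1,"rx": 0,"ry": 0,"rz": 0,"jaw": 1},
    {"tx": 0,"ty": 0,"tz": 0.1,"rx": 0,"ry": 0,"rz": 0,"jaw": 1},
    {"tx": 0,"ty": 0,"tz": 0.1,"rx": 0,"ry": 0,"rz": 0,"jaw": 1},
    {"tx": 0,"ty": 0,"tz": 0.1,"rx": 0,"ry": 0,"rz": 0,"jaw": 1},
    {"tx": 0,"ty": 0,"tz": 0.1,"rx": 0,"ry": 0,"rz": 0,"jaw": 1},
    {"tx": 0,"ty": 0,"tz": 0.1,"rx": 0,"ry": 0,"rz": 0,"jaw": 1},
    {"tx": 0,"ty": 0,"tz": 0.1,"rx": 0,"ry": 0,"rz": 0,"jaw": 1}
  ]
}}

```text
t: 14.1
tcp_pos: [0.5086, -0.0566, 0.0572]
orientation: [3.141, -0.001, -0.166]
contact_force: [-2.6, -0.1, 12.0]
finger_gap: 0.0002
gripper_force: 6.0
```

>>> {"name": "arm_command", "arguments": {
  "commands": [
    {"tx": 0,"ty": 0,"tz": 0.05,"rx": 0,"ry": 0,"rz": 0,"jaw": 1},
    {"tx": 0,"ty": 0,"tz": 0.1,"rx": 0,"ry": 0,"rz": 0,"jaw": 1},
    {"tx": 0,"ty": 0,"tz": 0.1,"rx": 0,"ry": 0,"rz": 0,"jaw": 1},
    {"tx": 0,"ty": 0,"tz": 0,"rx": 0,"ry": 0,"rz": 0,"jaw": 1},
    {"tx": 0,"ty": 0,"tz": -0.3,"rx": 0,"ry": 0,"rz": 0,"jaw": 1},
    {"tx": 0,"ty": 0,"tz": -0.8,"rx": 0,"ry": 0,"rz": 0,"jaw": 1},
    {"tx": 0,"ty": 0,"tz": -2,"rx": 0,"ry": 0,"rz": 0,"jaw": 1},
    {"tx": 0,"ty": 0,"tz": -5,"rx": 0,"ry": 0,"rz": 0,"jaw": 1},
    {"tx": 0,"ty": 0,"tz": -9,"rx": 0,"ry": 0,"rz": 0,"jaw": 1},
    {"tx": 0,"ty": 0,"tz": -13,"rx": 0,"ry": 0,"rz": 0,"jaw": 1}
  ]
}}

```text
t: 15.35
tcp_pos: [0.5084, -0.056, 0.1871]
orientation: [-3.141, 0.0, -0.166]
contact_force: [0.8, -0.3, 1.0]
finger_gap: 0.0004
gripper_force: 0.0
```

>>> {"name": "arm_command", "arguments": {
  "commands": [
    {"tx": -3,"ty": 3,"tz": -1,"rx": 0,"ry": 0,"rz": 0,"jaw": 1},
    {"tx": -6,"ty": 7,"tz": -1,"rx": 0,"ry": 0,"rz": 0,"jaw": 1},
    {"tx": -9,"ty": 11,"tz": -1,"rx": 0,"ry": 0,"rz": 0,"jaw": 1},
    {"tx": -12,"ty": 15,"tz": -1,"rx": 0,"ry": 0,"rz": 0,"jaw": 1},
    {"tx": -15,"ty": 20,"tz": -1,"rx": 0,"ry": 0,"rz": 0,"jaw": 1},
    {"tx": -17,"ty": 24,"tz": -1,"rx": 0,"ry": 0,"rz": 0,"jaw": 1},
    {"tx": -19,"ty": 27,"tz": -1,"rx": 0,"ry": 0,"rz": 0,"jaw": 1},
    {"tx": -20,"ty": 28,"tz": -1,"rx": 0,"ry": 0,"rz": 0,"jaw": 1},
    {"tx": -20,"ty": 28,"tz": -1,"rx": 0,"ry": 0,"rz": 0,"jaw": 1},
    {"tx": -20,"ty": 28,"tz": -1,"rx": 0,"ry": 0,"rz": 0,"jaw": 1}
  ]
}}

```text
t: 16.6
tcp_pos: [0.2656, -0.2986, 0.1958]
orientation: [-3.141, -0.001, -0.165]
contact_force: [0.6, 0.8, 0.4]
finger_gap: 0.0006
gripper_force: 0.0
```

```bash
python3 - <<'E'
from h import *
for n,cen in(('top',0),('scene',0)):
    s=snap(n);W=cloud(s);img=s['color']
    for p in [(.5167,-.0069),(.5085,-.0562),(.5002,-.1056),(.4918,-.1547)]:
        u,v=map(round,proj(s,(*p,.063))); a=W[v-2:v+3,u-2:u+3,2]; print(n,(u,v),np.nanmean(a).round(4))
    cv2.imwrite(f'pics/{n}e.png',img[:,:,::-1])
E
```

```text
top (360, 286) 0.0628
top (386, 291) 0.0628
top (412, 296) 0.0629
top (439, 301) 0.0629
scene (257, 197) 0.0639
scene (229, 192) 0.0645
scene (202, 187) 0.0642
scene (176, 183) 0.0641
```

View pics/tope.png

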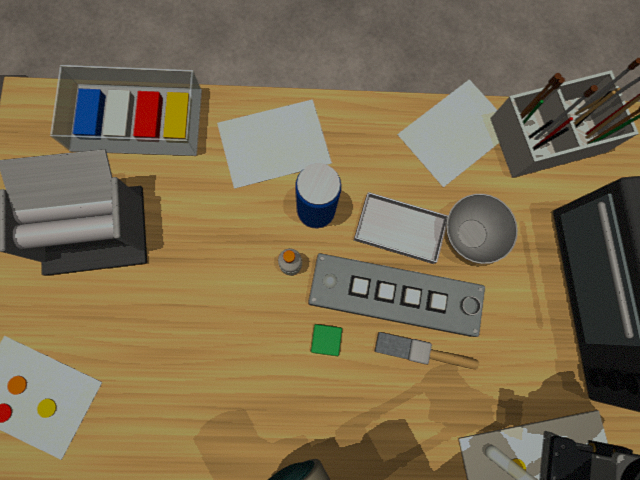

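All four keys now stand at 63 mm (caps at (360,286) to (439,301)). Everything else looks unmoved, and the arm is clear of the box.

```bash
python3 -c "
from bench import finish_job
print(finish_job())"
```

```text
the job is handed in; nothing more can be done
None
```

I tapped keys 1 to 4 in order without a click, then pressed the latched second key home and let go. It popped up, the camera shows all four keys up with nothing else visibly moved, and the job is handed in, though no verdict came back.

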